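Set the burr gap of the studio's grog mill

ROBOT

A 6-joint arm with a two-finger parallel gripper is mounted at the origin on the work surface. World frame = base frame: x ahead of the robot, y to its left, z up, the work surface at z = 0. Lengths are in m, angles in rad, forces in N, time in s.
With the tool pointing down it reaches from about 0.275 to 0.75 m from the base axis. Payload 10.2 kg.
Tool frame: the origin (TCP) lies midway between the tips of the shut fingers; the grasp point (between the pads) lies 19 mm behind it; z points along the fingers, y is the direction in which the jaws open and shut (so a half turn about z gives the same grasp; the last joint's range is limited). The gripper opens to 85 mm and grips with 20 to 120 N. Pads are 22 mm wide; open, the fingers measure 114 mm over their backs; the gripper's body (76 mm by 85 mm) begins 54 mm behind the grasp point. The pads swing forward as they close: fully open they stand 13 mm farther back than shut.
Start: joints at [-1.455, 0.313, 1.498, -0, 1.331, -0.223], TCP at [0.174, -0.495, 0.231] pointing down, gripper open.
Joint ranges: [-2.94, 2.94], [-0.97, 2.17], [0.19, 2.56], [-1.23, 4.37], [0.02, 3.11], [-2.88, 2.88]. Speed limits (rad/s): [2.39, 2.39, 3.01, 3.14, 3.14, 3.14].

INTERFACE

Orientations are given as a unit quaternion [x, y, z, w].
In Python, from cell import observe, grab_frame, job_done gives the robot as it stands.
- The arm moves only by the shell command python3 -m inch 'ROWS' [FORCE]. ROWS is JSON, a list of rows, each a list of 3 entries, a list of its own where there are three numbers: the finger opening in m, from 0 to 0.0854, then the shift along the tool's x, y, z in m, then the turn about the tool's z in degrees. A call has 1 to 12 rows; each row is the pose to reach, as a shift and turn from the pose measured when the call began, along the tool's axes at that moment; what a row does not reach only later rows make up. A row lasts 1/12 s, in which the tool goes at most 41.7 mm and 7.16 degrees, less where a joint would pass 70% of its speed; a pose out of reach is approached as far as the arm can. A call with a gripper value outside its range is refused whole. The fingers move at their own pace and stop on an object; FORCE is the grip in N (left out, the last holds). Time passes only in rows, so rows that repeat a pose let the fingers close. It gives the time, the measured TCP pose, the force and the opening at its end, in the units of the state.
- observe(): the state, without advancing time (a new reading comes with each control period).
- grab_frame(name): name is "scene" or "top"; returns a dict with "img" (400x640x3 uint8, blue, green, red), "fx", "fy", "cx", "cy" (pixels), "world_from_camera" (4x4, takes a point from camera to world coordinates). Camera axes: x right, y down, z forward; pixel columns grow to the right and rows downward; lengths in m; the calibration is good to about 2 mm. A picture is of the moment at which its call begins. There is no depth.
- job_done(): hands the job in, once; it reports no verdict.
The state is a dict: "time": time; "joint_pos": joint angles; "joint_velocities": joint speeds; "joint_efforts": joint torques, N m; "position": TCP position; "orientation": TCP orientation; "wrist_force": force on the tool from outside, world axes, zero at the start; "moment": the same for the moment, N m; "width": opening from 0.0 (shut) to 1.0 (fully open).
Only numpy, scipy, OpenCV 4.12 (cv2) and the standard library are available. Lean on these libraries where they do the work, as an engineer would, in place of code of your own. Each camera call takes 0.05 s, during which the arm holds its last target.

TASK

The grog mill is out of adjustment: turn the hexagonal steel ring on its top clockwise (seen from above) until you feel the burrs press together, firmly but without forcing them. Then turn it back exactly three clicks from that touching point, let go, and leave the ring resting in its notch; leave the other things on the bench where they are.

Things in the scene. Friction and masses are not known exactly. Their poses are not given: they have to be found in the camera images.
- ring_centre (a point): Centre of the adjusting ring, half-way up, on its upright turning axis, 166 mm above the bench. Plain steel hexagon, 56 mm across flats, 65 across corners, 32 high (150 to 182 mm above the bench), dark bore in its top. Axes turn with it: z up, x square to a pair of flats; a small dark rib on top lies towards -x. Below it a round neck 48 mm across, 28 high. It turns without rising.
- ring (a joint): Turn of the ring, rad, growing clockwise from above (tightening); range -4.4 to 1.4. Clicks: 12 notches a turn (0.524 rad apart), each taking 0.1 to 0.2 N m to leave; let go, it settles in the nearest notch. The burrs first touch anywhere from -0.7 to 0.7, unseen, different each time; the notches are keyed to the burrs, so that the touching point is itself a notch.
- upper_burr (a point): A point on the upper burr, inside the mill, out of sight, on the ring's axis. It sinks 1.5 mm per clockwise turn (0.125 mm a click). Past touching, resistance rises steadily by about 4.4 N m per rad: 0.25 N m or more counts as pressed together; over 0.9 N m (0.2 rad past touching) harms the burrs. z up.
- lower_burr (a point): The matching point on the lower burr, out of sight, fixed in the mill. The upper point stands above it by the burr gap: 0 where they first touch, plus 0.125 mm per click backed off. Readings of the gap are too coarse to set it by: feel for it.
- mill: The mill, fixed to the bench: foot 150 mm (x) by 130 mm, white housing 120 by 110 mm, 121 mm high to its flat top, chute towards -x. The origin lies under the ring's axis on the bench, z up.
- jar_rim (a point): Bystander: centre of the mouth of an open grey jar, 90 mm across, 120 mm tall.
- hopper_centre (a point): Bystander: the mill's aluminium hopper, taken off: an open funnel standing on its spout, 95 mm tall, 110 mm across at the top; centre half-way up.
- brush_grip (a point): Bystander: the grip of a brush lying on the bench.

How it is judged:
By the outcome, as a careful person would: the job done as asked, in the order asked, and still so for the second after the job is handed in, with the robot touching nothing.
It also fails if it takes over 72 s, if anything falls off the work surface, if the arm or the gripper's body presses on something with over 40 N, if the wrist force passes 120 N, or if a joint passes its speed limit or range.

## Working session

There is one attempt and no reset: what is moved stays moved. The work goes in short steps, Python scripts to look and compute and a shell command to move; the robot and the scene stay as the last step left them, time stands still between calls to the robot, and variables do not carry over. Pictures are saved under pics/ and viewed, and the job is handed in when it is done.

```bash
ls; mkdir -p pics; python3 - <<'E'
from cell import observe, grab_frame
import cv2,numpy as np
print(observe())
for n in("scene","top"):
    f=grab_frame(n); cv2.imwrite(f"pics/{n}0.png",f["img"]); print(n,f["fx"],f["fy"],f["cx"],f["cy"],np.round(f["world_from_camera"],4).tolist())
E
```

```text
pics
{'time': 0.0, 'joint_pos': array([-1.45540549e+00,  3.13426479e-01,  1.49844609e+00, -6.42617491e-06,
        1.33100515e+00, -2.23389469e-01]), 'joint_velocities': array([-0.00045436,  0.00054752,  0.00037945, -0.00128138,  0.00023634,
        0.00117632]), 'joint_efforts': array([ 3.48466738e-04, -4.12266469e+01, -2.59748268e+01, -1.07827639e-04,
        4.09423184e-03, -2.88862668e-05]), 'position': array([ 0.17443809, -0.49489453,  0.23074372]), 'orientation': array([ 9.85687427e-01,  1.68581979e-01,  3.15633747e-05, -6.41764943e-04]), 'wrist_force': array([-0.74331811,  0.65641121,  0.19492913]), 'moment': array([ 0.01319036, -0.0334801 ,  0.08785138]), 'width': 0.9997741641072656}
scene 443.4485376876457 443.4485376876457 320.32463857106546 201.66764692296135 [[0.3624, 0.5581, -0.7464, 1.3444], [0.9319, -0.2281, 0.2819, -0.3223], [-0.013, -0.7978, -0.6028, 0.8034], [0.0, 0.0, 0.0, 1.0]]
top 390.0677835974996 390.0677835974996 316.20251785880555 197.85747830533364 [[0.0276, -0.9915, 0.1272, 0.4133], [-0.9995, -0.0292, -0.0109, 0.0051], [0.0145, -0.1269, -0.9918, 1.0222], [0.0, 0.0, 0.0, 1.0]]
```

View pics/scene0.png

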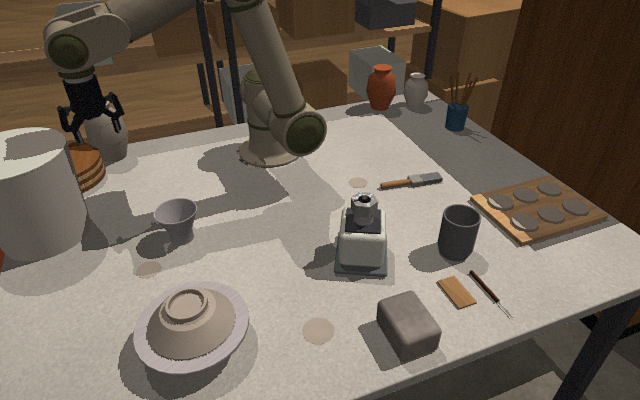

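View pics/top0.png

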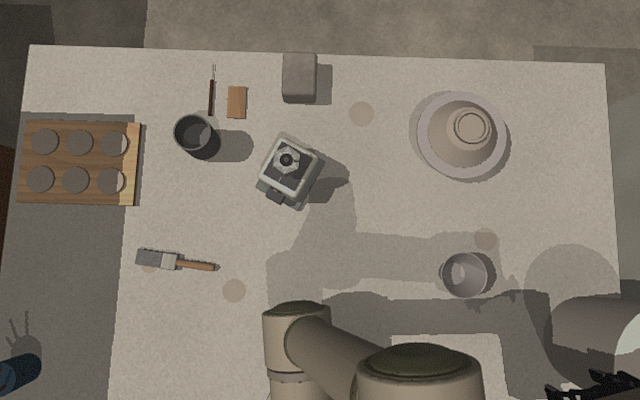

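The top view puts the mill ring near (287,160), with the jar at (197,137), the brush at (180,262) and the hopper at (465,273). In the scene view the ring is near (364,208). I'll enlarge both.

```bash
python3 - <<'E'
import cv2
a=cv2.imread("pics/top0.png")[120:220,240:340]; b=cv2.imread("pics/scene0.png")[180:280,315:415]
cv2.imwrite("pics/crop0.png",cv2.hconcat([cv2.resize(x,(400,400),interpolation=cv2.INTER_CUBIC) for x in (a[15:65,22:72],b[5:55,25:75])]))
E
```

```text
(no output)
```

View pics/crop0.png

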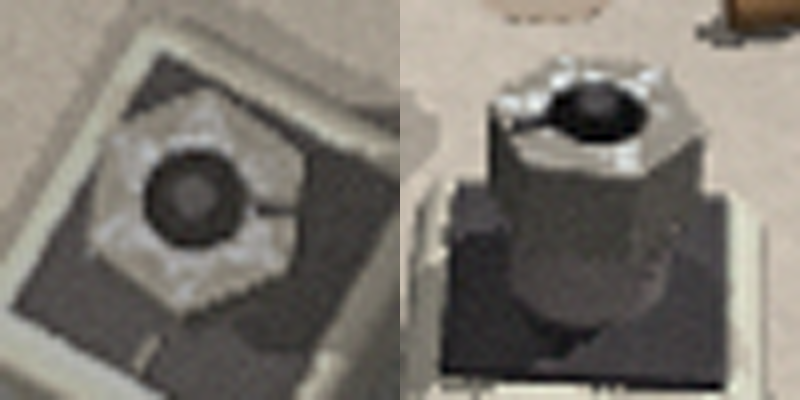

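```bash
cat > h.py <<'E'
import numpy as np
from scipy.spatial.transform import Rotation as R
C={"scene":(443.4485,320.3246,201.6676,np.array([[0.3624,0.5581,-0.7464,1.3444],[0.9319,-0.2281,0.2819,-0.3223],[-0.013,-0.7978,-0.6028,0.8034],[0,0,0,1]])),
"top":(390.0678,316.2025,197.8575,np.array([[0.0276,-0.9915,0.1272,0.4133],[-0.9995,-0.0292,-0.0109,0.0051],[0.0145,-0.1269,-0.9918,1.0222],[0,0,0,1]]))}
def at(n,u,v,z):
    f,cx,cy,T=C[n]; d=T[:3,:3]@np.array([(u-cx)/f,(v-cy)/f,1]); o=T[:3,3]; return (o+d*(z-o[2])/d[2])[:2]
E
python3 - <<'E'
from h import *
t=lambda x,y,z=.182: at("top",262+x/8-.5,135+y/8-.5,z)
s=lambda x,y,z=.182: at("scene",340+(x-400)/8-.5,185+y/8-.5,z)
H=np.array([t(*p) for p in[(208,88),(302,150),(297,258),(182,312),(92,245),(108,138)]])
S=np.array([s(*p) for p in[(565,58),(662,68),(705,133),(630,175),(520,165),(490,105)]])
for X in(H,S):
    c=X.mean(0); d=X-c; print(c,np.linalg.norm(d,axis=1).round(4),np.degrees(np.arctan2(d[:,1],d[:,0])).round(1), (np.degrees(np.arctan2(d[:,1],d[:,0]))%60).round(1))
c=H.mean(0);print("bore",t(194,198),s(597,110))
r=t(280,211)-t(194,198);print("rib top",np.degrees(np.arctan2(r[1],r[0])))
r=s(515,127)-s(597,110);print("rib scene",np.degrees(np.arctan2(r[1],r[0])))
print("chute approx",np.degrees(np.arctan2(*(at("top",270,195,.08)-c)[::-1])))
print("jar",at("top",197,135,.12),"hopper",at("top",465,273,.095))
# housing top corners z=.121 in top crop
for p in[(160,30),(5,310)]: print("hous",t(*p,.121))
E
```

```text
[0.60453766 0.06395255] [0.0312 0.0315 0.0319 0.032  0.0318 0.0301] [  -2.8  -62.7 -119.9  174.2  116.1   57.6] [57.2 57.3  0.1 54.2 56.1 57.6]
[0.60416133 0.06628521] [0.0301 0.0322 0.0323 0.0291 0.0327 0.031 ] [ 171.7  116.4   53.5   -5.9  -66.9 -122.8] [51.7 56.4 53.5 54.1 53.1 57.2]
bore [0.60457041 0.06510938] [0.60143913 0.06814735]
rib top -97.00211822320594
rib scene -93.43306668087727
chute approx 146.9611037165987
jar [0.6708367  0.28178132] hopper [ 0.36442827 -0.35983011]
hous [0.6689896  0.08144158]
hous [0.58326617 0.12349408]
```

The two cameras agree: the ring centre is about (0.604, 0.065), the flat normals lie at about 26°+60k, and the ring reads about -1.95 rad. I'll approach above it with the jaws along 86°, so the wrist has room to turn clockwise.

```bash
python3 -m inch '[[0.0854,[0.04,-0.026,-0.03],-7],[0.0854,[0.08,-0.05,-0.03],-14],[0.0854,[0.12,-0.078,-0.03],-21],[0.0854,[0.16,-0.104,-0.03],-28],[0.0854,[0.19,-0.124,-0.03],-35],[0.0854,[0.22,-0.143,-0.03],-42],[0.0854,[0.25,-0.163,-0.03],-49],[0.0854,[0.28,-0.183,-0.03],-56],[0.0854,[0.31,-0.202,-0.03],-63],[0.0854,[0.34,-0.222,-0.03],-70],[0.0854,[0.37,-0.241,-0.03],-77],[0.0854,[0.4,-0.261,-0.03],-84]]' 40
cat >> h.py <<'E'
def plan(xy=(.604,.065),yaw=86.):
    from cell import observe
    o=observe(); M=R.from_quat(o["orientation"]).as_matrix(); p=o["position"]
    y=np.degrees(np.arctan2(M[1,1],M[0,1])); d=M.T@np.array([xy[0]-p[0],xy[1]-p[1],0])
    print("t",o["time"].__round__(2),"p",p.round(4),"q",o["joint_pos"].round(3),"yawY",y.round(2),"tilt",M[:2,2].round(4),"shift",d.round(4),"turn",((y-yaw+180)%360-180).round(2),"F",o["wrist_force"].round(1),"M",o["moment"].round(3),"w",(o["width"]*85.4).round(2))
E
python3 -c "from h import *;plan()"
```

```text
time: 1.1
position: [0.4657, -0.114, 0.261]
orientation: [0.617, 0.787, 0.0, -0.001]
wrist_force: [-0.1, -1.0, 1.2]
width: 1.001Traceback (most recent call last):
  File "<string>", line 1, in <module>
    from h import *;plan()
                    ~~~~^^
  File "h.py", line 11, in plan
    print("t",o["time"].__round__(2),"p",p.round(4),"q",o["joint_pos"].round(3),"yawY",y.round(2),"tilt",M[:2,2].round(4),"shift",d.round(4),"turn",((y-yaw+180)%360-180).round(2),"F",o["wrist_force"].round(1),"M",o["moment"].round(3),"w",(o["width"]*85.4).round(2))
                                                                                                                                                                                                                                              ^^^^^^^^^^^^^^^^^^^^^^^
AttributeError: 'float' object has no attribute 'round'
```

```bash
sed -i 's/(o\["width"\]\*85.4).round(2)/round(o["width"]*85.4,2)/' h.py
python3 -c "from h import *;plan()"
```

```text
t 1.1 p [ 0.4657 -0.114   0.261 ] q [-4.860e-01  1.910e-01  1.577e+00  1.000e-03  1.375e+00 -7.260e-01] yawY 13.78 tilt [-0.0004  0.0012] shift [0.1409 0.1769 0.0002] turn -72.22 F [-0.1 -1.   1.2] M [-0.032  0.015 -0.   ] w 85.49
```

```bash
python3 -m inch '[[0.0854,[0.016,0.02,0],-7],[0.0854,[0.032,0.04,0],-14],[0.0854,[0.048,0.06,0],-21],[0.0854,[0.064,0.08,0],-28],[0.0854,[0.08,0.1,0],-35],[0.0854,[0.096,0.12,0],-42],[0.0854,[0.112,0.14,0],-49],[0.0854,[0.128,0.16,0],-56],[0.0854,[0.141,0.177,0],-63],[0.0854,[0.141,0.177,0],-70],[0.0854,[0.141,0.177,0],-72],[0.0854,[0.141,0.177,0],-72]]'
python3 -c "
from h import *;plan()
from cell import grab_frame
import cv2
ims=[cv2.resize(grab_frame(n)['img'][a:a+100,b:b+100],(400,400),interpolation=cv2.INTER_CUBIC) for n,a,b in(('top',110,240),('scene',130,310))]
cv2.imwrite('pics/a1.png',cv2.hconcat(ims))"
```

```text
time: 2.1
position: [0.604, 0.0654, 0.2605]
orientation: [0.036, 0.999, 0.001, -0.001]
wrist_force: [-0.4, -0.1, -1.2]
width: 1.001
t 2.1 p [0.604  0.0654 0.2605] q [-8.500e-02  4.840e-01  1.175e+00  1.000e-03  1.484e+00 -1.584e+00] yawY 85.88 tilt [-0.0016  0.0013] shift [-0.     -0.0004 -0.    ] turn -0.12 F [-0.4 -0.1 -1.2] M [ 0.038 -0.02   0.001] w 85.51
```

View pics/a1.png

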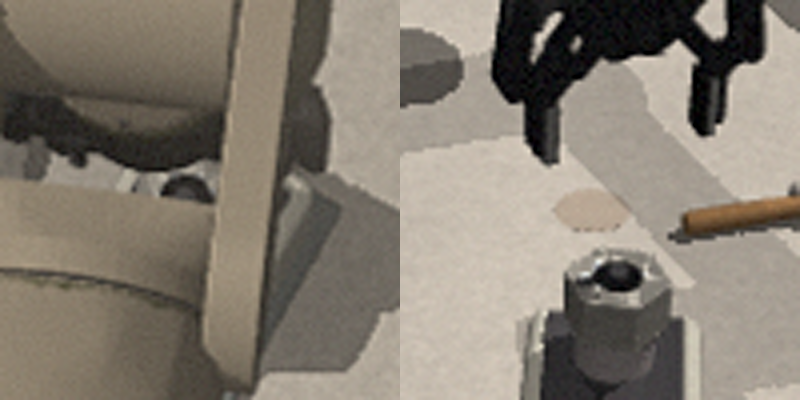

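The fingers straddle the ring: tips at crop (545,155) and (708,130), ring at (617,275), its flats square to the jaws. I'll go down.

```bash
python3 -m inch '[[0.0854,[0,0,0.03],0],[0.0854,[0,0,0.055],0],[0.0854,[0,0,0.075],0],[0.0854,[0,0,0.09],0],[0.0854,[0,0,0.1],0],[0.0854,[0,0,0.11],0],[0.0854,[0,0,0.115],0],[0.0854,[0,0,0.115],0]]'
python3 -c "
from h import *;plan()
from cell import grab_frame
import cv2
ims=[cv2.resize(grab_frame(n)['img'][a:a+100,b:b+100],(400,400),interpolation=cv2.INTER_CUBIC) for n,a,b in(('top',110,240),('scene',150,310))]
cv2.imwrite('pics/a2.png',cv2.hconcat(ims))"
```

```text
time: 2.87
position: [0.6036, 0.0651, 0.1452]
orientation: [0.038, 0.999, 0.001, -0.001]
wrist_force: [0.3, -0.1, -0.1]
width: 1.0
t 2.87 p [0.6036 0.0651 0.1452] q [-8.600e-02  5.660e-01  1.350e+00  1.000e-03  1.228e+00 -1.581e+00] yawY 85.65 tilt [-0.0021  0.0014] shift [-0.0004 -0.0001 -0.    ] turn -0.35 F [ 0.3 -0.1 -0.1] M [-0.043  0.    -0.036] w 85.38
```

View pics/a2.png

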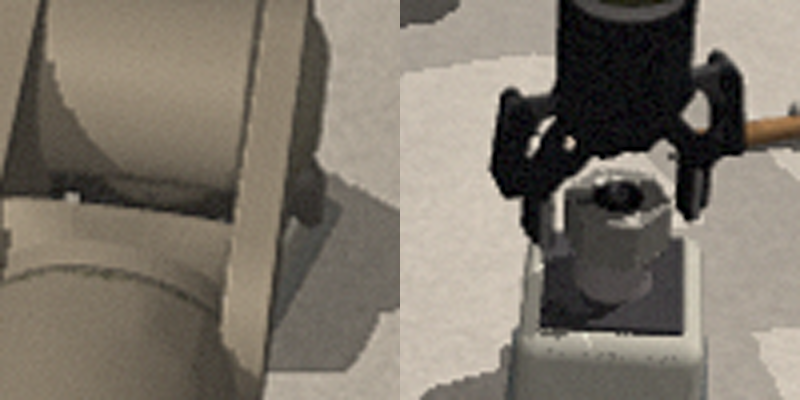

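The fingers are either side of the ring at (540,215) and (690,190), and nothing is touching. I'll close gently.

```bash
python3 -m inch '[[0.07,[0,0,0],0],[0.065,[0,0,0],0],[0.06,[0,0,0],0],[0.05,[0,0,0],0],[0.05,[0,0,0],0],[0.05,[0,0,0],0],[0.05,[0,0,0],0],[0.05,[0,0,0],0]]' 40
python3 -c "from h import *;plan()"
```

```text
time: 3.63
position: [0.6044, 0.0664, 0.1477]
orientation: [0.038, 0.999, 0.002, 0.001]
wrist_force: [-1.0, 6.6, 5.5]
width: 0.652
t 3.63 p [0.6044 0.0664 0.1477] q [-0.084  0.564  1.347  0.004  1.23  -1.581] yawY 85.68 tilt [0.0017 0.0033] shift [ 0.0003 -0.0014 -0.    ] turn -0.32 F [-1.   6.6  5.5] M [ 1.001  0.174 -0.1  ] w 55.66
```

```bash
python3 -m inch '[[0.05,[0,0,0],0],[0.05,[0,0,0],0],[0.05,[0,0,0],0]]'; python3 -c "from h import *;plan()"
python3 -m inch '[[0.05,[0,0,0],5],[0.05,[0,0,0],10],[0.05,[0,0,0],15],[0.05,[0,0,0],15]]'; python3 -c "from h import *;plan()"
python3 -m inch '[[0.05,[0,0,0],5],[0.05,[0,0,0],10],[0.05,[0,0,0],15],[0.05,[0,0,0],15]]'; python3 -c "from h import *;plan()"
```

```text
time: 3.88
position: [0.6044, 0.0665, 0.1478]
orientation: [0.038, 0.999, 0.002, 0.001]
wrist_force: [0.4, 0.7, -0.9]
width: 0.648
t 3.88 p [0.6044 0.0665 0.1478] q [-0.084  0.564  1.347  0.004  1.23  -1.581] yawY 85.68 tilt [0.0018 0.0035] shift [ 0.0003 -0.0015 -0.    ] turn -0.32 F [ 0.4  0.7 -0.9] M [ 0.14  -0.022 -0.065] w 55.35
time: 4.22
position: [0.6044, 0.0664, 0.1478]
orientation: [0.169, 0.986, 0.002, 0.001]
wrist_force: [-0.5, 0.7, -0.1]
width: 0.651
t 4.22 p [0.6044 0.0664 0.1478] q [-0.085  0.564  1.347  0.004  1.23  -1.316] yawY 70.5 tilt [0.0017 0.0034] shift [-0.0001 -0.0015 -0.    ] turn -15.5 F [-0.5  0.7 -0.1] M [ 0.015 -0.046 -0.127] w 55.57
time: 4.55
position: [0.6044, 0.0663, 0.1478]
orientation: [0.297, 0.955, 0.002, 0.0]
wrist_force: [-0.5, 0.5, -0.2]
width: 0.648
t 4.55 p [0.6044 0.0663 0.1478] q [-0.085  0.564  1.347  0.004  1.23  -1.054] yawY 55.47 tilt [0.0017 0.0033] shift [-0.0004 -0.0013 -0.    ] turn -30.53 F [-0.5  0.5 -0.2] M [-0.032  0.04  -0.089] w 55.37
```

```bash
cat > rd.py <<'E'
from cell import observe
import numpy as np
from scipy.spatial.transform import Rotation as R
o=observe();M=R.from_quat(o["orientation"]).as_matrix()
print("turned %.2f q6 %.4f Mz %.3f tau6 %.3f t %.2f F %s w %.3f p %s"%((85.68-np.degrees(np.arctan2(M[1,1],M[0,1]))),o["joint_pos"][5],o["moment"][2],o["joint_efforts"][5],o["time"],o["wrist_force"].round(1),o["width"],o["position"].round(4)))
E
for i in 1; do python3 -m inch '[[0.05,[0,0,0],5],[0.05,[0,0,0],10],[0.05,[0,0,0],10]]'>/dev/null; python3 rd.py; python3 -m inch '[[0.05,[0,0,0],5],[0.05,[0,0,0],10],[0.05,[0,0,0],10]]'>/dev/null; python3 rd.py;  python3 -m inch '[[0.05,[0,0,0],5],[0.05,[0,0,0],10],[0.05,[0,0,0],10]]'>/dev/null; python3 rd.py; python3 -m inch '[[0.05,[0,0,0],5],[0.05,[0,0,0],10],[0.05,[0,0,0],10]]'>/dev/null; python3 rd.py; done
```

```text
turned 40.14 q6 -0.8808 Mz -0.055 tau6 1.146 t 4.80 F [-0.4  0.7 -0.2] w 0.650 p [0.6043 0.0663 0.1478]
turned 50.01 q6 -0.7085 Mz -0.121 tau6 1.076 t 5.05 F [-1.  -0.3 -0.3] w 0.650 p [0.6043 0.0663 0.1478]
turned 59.83 q6 -0.5371 Mz -0.210 tau6 1.044 t 5.30 F [-0.3  0.2 -0.3] w 0.648 p [0.6043 0.0662 0.1478]
turned 69.61 q6 -0.3664 Mz -0.047 tau6 1.140 t 5.55 F [-1.6  0.7  0.6] w 0.649 p [0.6042 0.0662 0.1478]
```

```bash
for i in 1; do python3 -m inch '[[0.05,[0,0,0],0]]'>/dev/null; python3 rd.py; python3 -m inch '[[0.05,[0,0,0],0]]'>/dev/null; python3 rd.py; python3 -m inch '[[0.05,[0,0,0],3],[0.05,[0,0,0],3]]'>/dev/null; python3 rd.py;  python3 -m inch '[[0.05,[0,0,0],3],[0.05,[0,0,0],3]]'>/dev/null; python3 rd.py; python3 -m inch '[[0.05,[0,0,0],3],[0.05,[0,0,0],3]]'>/dev/null; python3 rd.py; python3 -m inch '[[0.05,[0,0,0],3],[0.05,[0,0,0],3]]'>/dev/null; python3 rd.py; python3 -m inch '[[0.05,[0,0,0],3],[0.05,[0,0,0],3]]'>/dev/null; python3 rd.py; python3 -m inch '[[0.05,[0,0,0],3],[0.05,[0,0,0],3]]'>/dev/null; python3 rd.py; done
```

```text
turned 69.20 q6 -0.3735 Mz -0.059 tau6 0.318 t 5.63 F [-1.2  0.1 -1. ] w 0.653 p [0.6042 0.0662 0.1478]
turned 68.87 q6 -0.3794 Mz -0.026 tau6 0.104 t 5.72 F [-1.9  1.2  0.2] w 0.645 p [0.6042 0.0662 0.1478]
turned 71.74 q6 -0.3293 Mz -0.021 tau6 0.438 t 5.88 F [-0.9  0.8 -0.7] w 0.648 p [0.6042 0.0662 0.1478]
turned 74.63 q6 -0.2788 Mz -0.075 tau6 0.490 t 6.05 F [-1.5  1.  -0.6] w 0.652 p [0.6042 0.0662 0.1478]
turned 77.52 q6 -0.2283 Mz -0.079 tau6 0.474 t 6.22 F [-1.6  0.1  0.2] w 0.646 p [0.6042 0.0662 0.1478]
turned 80.41 q6 -0.1778 Mz -0.132 tau6 0.467 t 6.38 F [-1.5  1.   0.4] w 0.654 p [0.6042 0.0662 0.1478]
turned 83.31 q6 -0.1273 Mz -0.167 tau6 0.391 t 6.55 F [-1.6  1.1 -1.2] w 0.652 p [0.6042 0.0662 0.1478]
turned 86.21 q6 -0.0767 Mz -0.223 tau6 0.310 t 6.72 F [-2.6  0.3 -0.6] w 0.650 p [0.6041 0.0662 0.1478]
```

```bash
for i in 1; do python3 -m inch '[[0.05,[0,0,0],2],[0.05,[0,0,0],2]]'>/dev/null; python3 rd.py; python3 -m inch '[[0.05,[0,0,0],2],[0.05,[0,0,0],2]]'>/dev/null; python3 rd.py;  python3 -m inch '[[0.05,[0,0,0],2],[0.05,[0,0,0],2]]'>/dev/null; python3 rd.py; python3 -m inch '[[0.05,[0,0,0],2],[0.05,[0,0,0],2]]'>/dev/null; python3 rd.py;  done
```

```text
turned 88.07 q6 -0.0443 Mz -0.252 tau6 0.148 t 6.88 F [-0.8  0.7  0.2] w 0.655 p [0.6041 0.0662 0.1478]
turned 89.94 q6 -0.0116 Mz -0.162 tau6 0.275 t 7.05 F [-0.7  1.  -1.2] w 0.646 p [0.6041 0.0661 0.1478]
turned 91.81 q6 0.0211 Mz 0.064 tau6 0.361 t 7.22 F [-1.9  0.8  0.7] w 0.652 p [0.6041 0.0661 0.1478]
turned 93.71 q6 0.0543 Mz -0.022 tau6 0.360 t 7.38 F [-1.2  1.  -0.1] w 0.650 p [0.6041 0.0661 0.1478]
```

```bash
for i in 1; do python3 -m inch '[[0.05,[0,0,0],2],[0.05,[0,0,0],2]]'>/dev/null; python3 rd.py; python3 -m inch '[[0.05,[0,0,0],2],[0.05,[0,0,0],2]]'>/dev/null; python3 rd.py;  done
```

```text
turned 95.62 q6 0.0877 Mz -0.041 tau6 0.344 t 7.55 F [-2.3  0.9 -0.4] w 0.649 p [0.6041 0.0661 0.1478]
turned 97.54 q6 0.1212 Mz 0.001 tau6 0.338 t 7.72 F [-2.9 -0.3 -0.4] w 0.653 p [0.6041 0.0661 0.1478]
```

Notch 3 passed with no rise in resistance, so I'll go on to notch 4 (about 121°).

```bash
for i in 1; do python3 -m inch '[[0.05,[0,0,0],3],[0.05,[0,0,0],3]]'>/dev/null; python3 rd.py; python3 -m inch '[[0.05,[0,0,0],5],[0.05,[0,0,0],5]]'>/dev/null; python3 rd.py; python3 -m inch '[[0.05,[0,0,0],5],[0.05,[0,0,0],5]]'>/dev/null; python3 rd.py; python3 -m inch '[[0.05,[0,0,0],4],[0.05,[0,0,0],4]]'>/dev/null; python3 rd.py;  python3 -m inch '[[0.05,[0,0,0],2],[0.05,[0,0,0],2]]'>/dev/null; python3 rd.py; python3 -m inch '[[0.05,[0,0,0],2],[0.05,[0,0,0],2]]'>/dev/null; python3 rd.py;python3 -m inch '[[0.05,[0,0,0],2],[0.05,[0,0,0],2]]'>/dev/null; python3 rd.py; python3 -m inch '[[0.05,[0,0,0],2],[0.05,[0,0,0],2]]'>/dev/null; python3 rd.py;  done
```

```text
turned 100.50 q6 0.1729 Mz -0.038 tau6 0.518 t 7.88 F [-1.1  1.  -0. ] w 0.650 p [0.6041 0.0661 0.1478]
turned 105.51 q6 0.2603 Mz -0.057 tau6 0.913 t 8.05 F [-2.2  0.6 -0. ] w 0.647 p [0.6041 0.0661 0.1478]
turned 110.46 q6 0.3467 Mz -0.081 tau6 0.894 t 8.22 F [-1.8  1.3  0.6] w 0.647 p [0.604  0.0661 0.1478]
turned 114.33 q6 0.4143 Mz -0.208 tau6 0.598 t 8.38 F [-2.   2.1  0.3] w 0.647 p [0.604  0.0661 0.1478]
turned 116.12 q6 0.4455 Mz -0.198 tau6 0.189 t 8.55 F [-2.4  1.   0.4] w 0.649 p [0.604  0.0661 0.1478]
turned 117.95 q6 0.4774 Mz -0.195 tau6 0.140 t 8.72 F [-1.5  1.4 -0.3] w 0.647 p [0.604  0.0661 0.1478]
turned 119.81 q6 0.5099 Mz -0.175 tau6 0.217 t 8.88 F [-2.7  1.4 -0.9] w 0.650 p [0.604  0.0661 0.1478]
turned 121.65 q6 0.5423 Mz 0.166 tau6 0.521 t 9.05 F [-1.9  0.6 -1. ] w 0.648 p [0.604  0.0662 0.1478]
```

```bash
for i in 1; do python3 -m inch '[[0.05,[0,0,0],1.5],[0.05,[0,0,0],1.5]]'>/dev/null; python3 rd.py; python3 -m inch '[[0.05,[0,0,0],1.5],[0.05,[0,0,0],1.5]]'>/dev/null; python3 rd.py;  done
```

```text
turned 123.14 q6 0.5682 Mz 0.014 tau6 0.168 t 9.22 F [-2.   0.6 -0.3] w 0.649 p [0.604  0.0661 0.1478]
turned 124.63 q6 0.5943 Mz -0.039 tau6 0.258 t 9.38 F [-2.3  0.8 -0.9] w 0.650 p [0.604  0.0661 0.1478]
```

```bash
for i in 1; do python3 -m inch '[[0.05,[0,0,0],2],[0.05,[0,0,0],2]]'>/dev/null; python3 rd.py; python3 -m inch '[[0.05,[0,0,0],2],[0.05,[0,0,0],2]]'>/dev/null; python3 rd.py;  done
```

```text
turned 126.63 q6 0.6291 Mz -0.072 tau6 0.349 t 9.55 F [-1.8  1.7 -1.1] w 0.649 p [0.6039 0.0662 0.1478]
turned 128.61 q6 0.6636 Mz 0.011 tau6 0.345 t 9.72 F [-3.2  0.8 -0.3] w 0.650 p [0.6039 0.0661 0.1478]
```

```bash
for i in 1; do python3 -m inch '[[0.05,[0,0,0],5],[0.05,[0,0,0],5]]'>/dev/null; python3 rd.py; python3 -m inch '[[0.05,[0,0,0],5],[0.05,[0,0,0],5]]'>/dev/null; python3 rd.py; python3 -m inch '[[0.05,[0,0,0],5],[0.05,[0,0,0],5]]'>/dev/null; python3 rd.py; python3 -m inch '[[0.05,[0,0,0],3],[0.05,[0,0,0],3]]'>/dev/null; python3 rd.py;  python3 -m inch '[[0.05,[0,0,0],2],[0.05,[0,0,0],2]]'>/dev/null; python3 rd.py; python3 -m inch '[[0.05,[0,0,0],1.5],[0.05,[0,0,0],1.5]]'>/dev/null; python3 rd.py;python3 -m inch '[[0.05,[0,0,0],1.5],[0.05,[0,0,0],1.5]]'>/dev/null; python3 rd.py;   done
```

```text
turned 133.68 q6 0.7521 Mz -0.096 tau6 0.919 t 9.88 F [-2.4  0.4  0.6] w 0.649 p [0.6039 0.0661 0.1478]
turned 138.67 q6 0.8392 Mz -0.088 tau6 0.911 t 10.05 F [-1.8  1.7  0.2] w 0.646 p [0.6039 0.0662 0.1478]
turned 143.60 q6 0.9252 Mz -0.096 tau6 0.837 t 10.22 F [-2.7  1.7 -0.9] w 0.652 p [0.6039 0.0662 0.1478]
turned 146.42 q6 0.9745 Mz -0.253 tau6 0.323 t 10.38 F [-3.   1.9 -0.3] w 0.653 p [0.6039 0.0662 0.1478]
turned 148.22 q6 1.0059 Mz -0.224 tau6 0.157 t 10.55 F [-2.2  1.5 -0.8] w 0.649 p [0.6038 0.0662 0.1478]
turned 149.65 q6 1.0310 Mz -0.175 tau6 0.018 t 10.72 F [-2.1  0.9 -0.8] w 0.649 p [0.6038 0.0662 0.1478]
turned 151.08 q6 1.0560 Mz 0.189 tau6 0.508 t 10.88 F [-2.2  1.6  0.3] w 0.652 p [0.6038 0.0662 0.1478]
```

```bash
for i in 1; do python3 -m inch '[[0.05,[0,0,0],1.5],[0.05,[0,0,0],1.5]]'>/dev/null; python3 rd.py; python3 -m inch '[[0.05,[0,0,0],1.5],[0.05,[0,0,0],1.5]]'>/dev/null; python3 rd.py;  done
```

```text
turned 152.61 q6 1.0827 Mz 0.126 tau6 0.357 t 11.05 F [-2.   1.8  0.6] w 0.653 p [0.6038 0.0662 0.1478]
turned 154.10 q6 1.1090 Mz 0.329 tau6 0.548 t 11.22 F [-3.   1.3  0.5] w 0.647 p [0.6038 0.0662 0.1478]
```

```bash
for i in 1; do python3 -m inch '[[0.05,[0,0,0],1.5],[0.05,[0,0,0],1.5]]'>/dev/null; python3 rd.py; python3 -m inch '[[0.05,[0,0,0],1.5],[0.05,[0,0,0],1.5]]'>/dev/null; python3 rd.py;  done
```

```text
turned 155.57 q6 1.1347 Mz 0.377 tau6 0.672 t 11.38 F [-3.2  0.7 -0.6] w 0.647 p [0.6038 0.0662 0.1478]
turned 157.02 q6 1.1602 Mz 0.473 tau6 0.768 t 11.55 F [-3.   1.2 -0.3] w 0.649 p [0.6038 0.0662 0.1478]
```

The reading rises at about 4.4 N m/rad past the notch at 150.5°. It's now about 6.5° past, or about 0.5 N m: pressed, and below the harm limit. I'll confirm, then back off to about 60.5°.

```bash
for i in 1; do python3 -m inch '[[0.05,[0,0,0],0],[0.05,[0,0,0],0]]'>/dev/null; python3 rd.py; python3 -m inch '[[0.05,[0,0,0],-5],[0.05,[0,0,0],-10],[0.05,[0,0,0],-15],[0.05,[0,0,0],-20],[0.05,[0,0,0],-25],[0.05,[0,0,0],-30],[0.05,[0,0,0],-35],[0.05,[0,0,0],-40],[0.05,[0,0,0],-45],[0.05,[0,0,0],-50],[0.05,[0,0,0],-50]]'>/dev/null; python3 rd.py; done
```

```text
turned 156.94 q6 1.1588 Mz 0.503 tau6 0.518 t 11.72 F [-3.1  1.4  0.1] w 0.647 p [0.6038 0.0662 0.1478]
turned 106.78 q6 0.2828 Mz 0.039 tau6 -1.131 t 12.63 F [-0.5 -0.5 -2.1] w 0.657 p [0.604  0.0662 0.1478]
```

```bash
for i in 1; do python3 -m inch '[[0.05,[0,0,0],-5],[0.05,[0,0,0],-10],[0.05,[0,0,0],-15],[0.05,[0,0,0],-20],[0.05,[0,0,0],-25],[0.05,[0,0,0],-30],[0.05,[0,0,0],-35],[0.05,[0,0,0],-40],[0.05,[0,0,0],-43],[0.05,[0,0,0],-43],[0.05,[0,0,0],-43]]'>/dev/null; python3 rd.py; python3 -m inch '[[0.05,[0,0,0],-1.5],[0.05,[0,0,0],-1.5],[0.05,[0,0,0],-1.5]]'>/dev/null; python3 rd.py;python3 -m inch '[[0.05,[0,0,0],-1.5],[0.05,[0,0,0],-1.5],[0.05,[0,0,0],-1.5]]'>/dev/null; python3 rd.py; done
```

```text
turned 63.98 q6 -0.4645 Mz 0.141 tau6 -0.054 t 13.55 F [ 0.9  0.2 -1.6] w 0.647 p [0.6042 0.0662 0.1478]
turned 62.54 q6 -0.4898 Mz 0.150 tau6 0.154 t 13.80 F [-0.3  0.1 -0.9] w 0.649 p [0.6043 0.0662 0.1478]
turned 61.09 q6 -0.5151 Mz 0.243 tau6 0.168 t 14.05 F [-1.   0.3 -0.4] w 0.649 p [0.6043 0.0662 0.1478]
```

```bash
for i in 1; do python3 -m inch '[[0.05,[0,0,0],-0.8],[0.05,[0,0,0],-0.8],[0.05,[0,0,0],-0.8]]'>/dev/null; python3 rd.py;python3 -m inch '[[0.05,[0,0,0],0],[0.05,[0,0,0],0]]'>/dev/null; python3 rd.py; done
```

```text
turned 60.31 q6 -0.5287 Mz 0.077 tau6 0.018 t 14.30 F [-0.7 -0.8 -0.6] w 0.647 p [0.6043 0.0662 0.1478]
turned 60.33 q6 -0.5284 Mz 0.015 tau6 0.030 t 14.47 F [-0.7  0.6 -0.6] w 0.648 p [0.6043 0.0662 0.1478]
```

Torque is about zero, so it's in the notch three clicks back (150.5 → 60.3). I'll let go; the opening is widened in stages so both pads clear.

```bash
python3 -m inch '[[0.06,[0,0,0],0],[0.065,[0,0,0],0],[0.07,[0,0,0],0],[0.0854,[0,0,0],0],[0.0854,[0,0,0],0],[0.0854,[0,0,0],0],[0.0854,[0,0,0],0],[0.0854,[0,0,0],0]]';python3 rd.py
python3 -m inch '[[0.0854,[0,0,-0.01],0],[0.0854,[0,0,-0.025],0],[0.0854,[0,0,-0.045],0],[0.0854,[0,0,-0.065],0],[0.0854,[0,0,-0.09],0],[0.0854,[0,0,-0.115],0],[0.0854,[0,0,-0.13],0],[0.0854,[0,0,-0.13],0]]';python3 rd.py; python3 -c "from h import *;plan()"
```

```text
time: 15.13
position: [0.6043, 0.0662, 0.1478]
orientation: [0.535, 0.845, 0.002, -0.0]
wrist_force: [0.5, 0.2, 0.6]
width: 0.999
turned 60.33 q6 -0.5284 Mz 0.021 tau6 0.000 t 15.13 F [0.5 0.2 0.6] w 0.999 p [0.6043 0.0662 0.1478]
time: 15.8
position: [0.605, 0.0658, 0.2823]
orientation: [0.535, 0.845, 0.003, 0.003]
wrist_force: [0.1, -0.3, 0.8]
width: 1.002
turned 60.32 q6 -0.5281 Mz -0.010 tau6 0.000 t 15.80 F [ 0.1 -0.3  0.8] w 1.002 p [0.605  0.0658 0.2823]
t 15.8 p [0.605  0.0658 0.2823] q [-0.085  0.472  1.138  0.003  1.523 -0.528] yawY 25.36 tilt [0.0083 0.0026] shift [-0.0002 -0.0012 -0.    ] turn -60.64 F [ 0.1 -0.3  0.8] M [-0.005  0.023 -0.01 ] w 85.6
```

Next I'll move off toward -y to see the ring from both cameras. Tool y points at 25°, so -y (world) is tool (x about -0.9, y about -0.43) in some sign; I'll work it out.

```bash
python3 -c "from h import *;plan((.5,-.15),25.36)"
```

```text
t 15.8 p [0.605  0.0658 0.2823] q [-0.085  0.472  1.138  0.003  1.523 -0.528] yawY 25.36 tilt [0.0083 0.0026] shift [-0.15   -0.1873 -0.0014] turn -0.0 F [ 0.1 -0.3  0.8] M [-0.005  0.023 -0.01 ] w 85.6
```

```bash
python3 -m inch '[[0.0854,[-0.02,-0.025,0],0],[0.0854,[-0.04,-0.05,0],0],[0.0854,[-0.06,-0.075,0],0],[0.0854,[-0.08,-0.1,0],0],[0.0854,[-0.1,-0.125,0],0],[0.0854,[-0.12,-0.15,0],0],[0.0854,[-0.14,-0.175,0],0],[0.0854,[-0.15,-0.187,0],0],[0.0854,[-0.15,-0.187,0],0]]'
python3 - <<'E'
from cell import grab_frame
import cv2
T=grab_frame("top")["img"];S=grab_frame("scene")["img"]
cv2.imwrite("pics/t9.png",T)
cv2.imwrite("pics/s9.png",S)
f=lambda x:cv2.resize(x,(400,400),interpolation=cv2.INTER_CUBIC)
cv2.imwrite("pics/c9.png",cv2.hconcat([f(T[135:185,262:312]),f(S[185:235,340:390])]))
E
```

```text
time: 16.55
position: [0.499, -0.1522, 0.2803]
orientation: [0.536, 0.844, 0.003, 0.002]
wrist_force: [-0.1, 0.2, 0.2]
width: 0.999
```

View pics/c9.png

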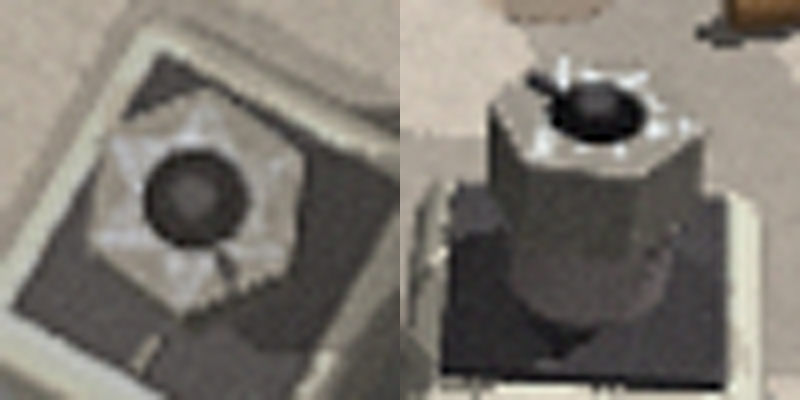

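View pics/t9.png

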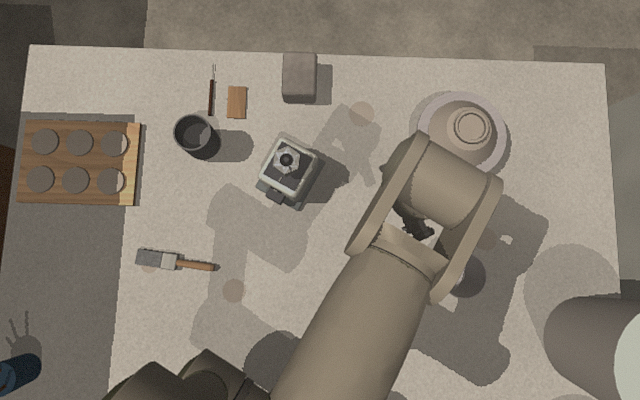

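The rib has moved from crop (275,210) to (228,265), a net 60° clockwise (+5 clicks, then -3). The hexagon sits just as it did in its first notch, and the jar (197,137), brush (180,262) and other things are where they were. I'll hand the job in.

```bash
python3 -c "from cell import job_done;print(job_done())"
```

```text
the job is handed in; nothing more can be done
None
```

I set the mill as asked and handed the job in at about 16.7 s. The ring now rests three clicks back from the point where the burrs touch.

- **Touching point:** I gripped the ring at 40 N and turned it clockwise. It crossed notches at about 91° and 121° of turn with no lasting resistance. Past the notch at about 150.5°, resistance rose at about 4.4 N m per rad.
- **Pressing:** I stopped about 6.5° past that notch, at a measured 0.47 to 0.50 N m. That is above the 0.25 N m needed and well below the 0.9 N m limit.
- **Backing off:** I turned the ring back to 60.3°, which is 90° (three clicks) from the touching notch. The turning torque there read about zero, so it was seated in its notch before I let go.
- **Last checks:** The tool did not shift when the fingers opened, and wrist forces stayed under about 9 N in every reading I took. The pictures show the rib a net 60° clockwise from its start, matching five clicks forward and three back. The jar and brush have not moved. The arm partly hid the hopper in the last overhead picture, but nothing went near it.

The moment readings carried about 0.05 N m of noise and a drag of about 0.1 N m. I judged the touching point from the steady rise, not from any single reading. No check failed or disagreed.

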